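Mount the rotor and hold the speed sensor over it

ROBOT

A 6-joint arm with a two-finger parallel gripper is mounted at the origin on the work surface. World frame = base frame: x ahead of the robot, y to its left, z up, the work surface at z = 0. Lengths are in m, angles in rad, forces in N, time in s.
With the tool pointing down it reaches from about 0.275 to 0.825 m from the base axis. Payload 4.9 kg.
Tool frame: the origin (TCP) lies midway between the tips of the shut fingers; the grasp point (between the pads) lies 19 mm behind it (bot.grip_depth is the distance from the TCP to the grasp point, in m); z points along the fingers, y is the line along which they close (so a half turn about z gives the same grasp; the last joint's range is limited). The gripper opens to 85 mm and grips with 20 to 120 N. Pads are 22 mm wide; open, the fingers measure 114 mm over their backs; the gripper's body (76 mm by 85 mm) begins 54 mm behind the grasp point. The pads swing forward as they close: fully open they stand 13 mm farther back than shut.
Start: joints at [0.992, 0.326, -0.193, 1.052, 0, 1.437], TCP at [0.237, 0.497, 0.231] pointing down, gripper open.
Joint ranges: [-2.65, 2.65], [-0.97, 1.79], [-1.3, 1.35], [-1.93, 2.1], [-1.47, 1.37], [-3.14, 3.14]. Speed limits (rad/s): [2.57, 2.57, 3.14, 3.14, 3.14, 3.14].

INTERFACE

Orientations are given as a unit quaternion [w, x, y, z].
In Python, from cell import bot gives the robot as it stands. Calls block until the motion is done:
- bot.move_pose(position, orientation): joint-space move of the TCP to a pose.
- bot.move_linear(position, speed=0.15, rotation=None, until_force=None): straight line of the TCP; rotation=None keeps the orientation; speed is the mean speed in m/s. With until_force (N) it stops when the force on the tool has changed by that much, and returns True; else False.
- bot.goto_joints(angles): joint-space move.
- bot.set_gripper(opening, grasp_force=None): opening from 0.0 (shut) to 1.0 (fully open); grasp_force is the grip in N (None keeps the last); returns when the fingers have stopped.
- bot.wait(seconds).
- bot.solve_ik(position, orientation): joint angles nearest the present ones, or None.
- bot.camera(name): name is "scene" or "top" or "wrist"; returns the picture (480x640x3 uint8, red, green, blue); there is no depth.
- bot.calibration(name): a dict with "mtx" (3x3 intrinsics, pixels), "extrinsics" (4x4, takes a point from world to camera coordinates); the wrist camera has in their place "hand_eye" (4x4, takes a point from camera to tool coordinates, whose origin is the TCP and whose axes are the flange's). Camera axes: x right, y down, z forward; pixel columns grow to the right and rows downward; lengths in m; the calibration is good to about 2 mm. A picture is of the moment at which its call begins: read the wrist's pose just before it. calibration takes no time and is no camera call.
A pose or a line that the arm cannot do raises bot.PlanningError and nothing moves.
- bot.close_job(): hands the job in; it is judged then, once.
Trained networks look in the newest picture that a camera, given by its name, has taken for a name from the list of things; names that differ only in an ending like _2 or _b are one class to them, and where a whole thing is asked for, a point or a joint stands for the part that bears it (a point fixed in the world has none). Each returns a list of dicts, best first, with "confidence" (0 to 1); they miss things now and then, are a little off and sometimes report something else, mostly with a low value. They report only what shows in the picture. A call takes as long as a camera call. They do not tell look-alikes from the thing itself.
- bot.search_frame(camera, thing): "bbox" ([left, top, width, height] in pixels, round what is visible of it).
Readings, each from a call of its own:
- bot.read_clock(): time.
- bot.read_joint_positions(): joint angles.
- bot.read_joint_vel(): joint speeds.
- bot.read_joint_efforts(): joint torques, N m.
- bot.read_position(): TCP position.
- bot.read_tool_rot(): TCP orientation.
- bot.read_ft_force(): force on the tool from outside, world axes, zero at the start.
- bot.read_moment(): the same for the moment, N m.
- bot.read_gripper_width(): opening from 0.0 (shut) to 1.0 (fully open).
- bot.read_finger_force(): force on a finger pad.
Only numpy, scipy, OpenCV 4.12 (cv2) and the standard library are available. Lean on these libraries where they do the work, as an engineer would, in place of code of your own. Each camera call takes 0.05 s, during which the arm holds its last target. There are 200 camera calls.

TASK

Put the flanged metal rotor onto the spinner's upright spindle, fully down, and let go of it. Then pick up the T-shaped non-contact speed sensor, carry it over the things on the bench without disturbing any of them, and hold it upright about one centimetre above the middle of the rotor, its bar parallel to the long sides of the spinner's housing, never letting it touch the rotor or the spinner. Finish there, with the sensor held still in the air: do not put it down or let go.

Things in the scene. Friction and masses are not known exactly. Their poses are not given: they have to be found in the camera images.
- spinner: fixed white housing, 200 mm (x) x 150 mm (y), 55 mm tall; origin under its centre, z up. On its middle stands a steel seating disc 60 mm across (top at 60 mm) and from that a steel spindle, 16 mm thick, its tip tapering from 96 mm to 106 mm height to 8 mm thick
- seat (a point): the middle of the seating disc's top, 60 mm above the spinner's origin, where the spindle begins; axes as the spinner's
- rotor: loose aluminium spool, standing upright, 58 mm tall, about 0.25 kg, with a 20 mm bore right through: lower flange 68 mm across (0 to 10 mm height), core 32 mm across, upper flange 54 mm across (46 to 58 mm height; grip it by this rim from above). Origin at the centre of its underside, z up the bore. Seated, its top is 118 mm above the bench
- rotor_top (a point): the centre of the rotor's top face, 58 mm above its origin
- sensor: loose T-shaped sensor standing on the bench, about 0.2 kg: a white bar 96 mm (x) x 34 mm (y) x 18 mm tall with a square grey metal upright handle, 26 x 26 mm, on its middle, from 18 to 78 mm height. Origin at the centre of the bar's flat underside, z up the handle; the bar is alike both ways round
- tube_rack: bystander, loose: white tube rack 200 x 60 mm full of capped tubes, 100 mm tall; origin under its centre, x along its length
- reagent_bottle: bystander, loose: amber bottle, 66 mm across, 160 mm tall; origin under its centre
- wash_bottle: bystander, loose: white bottle, 68 mm across, 170 mm tall; origin under its centre
- beaker: bystander, loose: glass beaker, 72 mm across, 90 mm tall; origin under its centre
- powder_jar: bystander, loose: white jar, 68 mm across, 85 mm tall; origin under its centre
- tip_box: bystander, loose: pipette tip box, 122 x 87 x 64 mm; origin under its centre, x along its length
- petri_dish: bystander, loose: shut clear dish, 62 mm across, 15 mm tall; origin under its centre
Mind the look-alikes: they are no part of the job. What is shaped like the sensor but black is not meant. Leave any orange or purple look-alike of the rotor alone.

How it is judged:
On the way, in this order (a step that is already met when the one before it is completed fails the run):
1. the rotor is seated on the spindle and let go (horizontal distance between rotor and seat below 0.004 m and z of rotor in the frame of seat below 0.003 m and angle between rotor's own z axis and vertical below 0.06 rad and contact force between the fingers and rotor below 0.2 N), for 0.3 s.
2. the sensor is lifted clear above the rotor's height (height (world z) of sensor above 0.121 m), for 0.1 s.
At the end, for the whole second after the job is handed in: Rotor let go, within 3 mm of the seat, 4 mm of centre, 0.06 rad of upright. Sensor gripped, still, touching neither rotor nor spinner: underside 3 to 20 mm above the rotor top, within 10 mm of its axis, upright within 0.1 rad, bar within 0.14 rad of the spinner's long sides (all of step 1 and horizontal distance between sensor and rotor_top below 0.01 m and z of sensor in the frame of rotor_top between 0.003 and 0.02 m and angle between sensor's own z axis and vertical below 0.1 rad and angle between the x axis of sensor and the x axis of spinner, either way round below 0.14 rad and contact force between the fingers and sensor above 2 N and contact force between sensor and rotor below 0.1 N and linear speed of sensor below 0.02 m/s); the arm keeps its last pose, push and grip.
It fails at once if the sensor touches the rotor or the spinner (contact force between sensor and rotor above 0.3 N or contact force between sensor and spinner above 0.3 N).
It fails at once if a bystander is shoved more than 20 mm or tipped (distance of any of tube_rack, reagent_bottle, wash_bottle, beaker, powder_jar, tip_box, petri_dish from where it was at the start of the episode above 0.02 m or angle between any of tube_rack, reagent_bottle, wash_bottle, beaker, powder_jar, tip_box, petri_dish's own z axis and vertical above 0.3 rad).
It also fails if it takes over 67 s, if anything falls off the work surface, if the arm or the gripper's body presses on something with over 40 N, if the wrist force passes 120 N, or if a joint passes its speed limit or range.

## Working session

There is one attempt and no reset: what is moved stays moved. The work goes in short steps, each a Python script; the robot and the scene stay as the last script left them, time stands still between calls to the robot, and variables do not carry over. Pictures are saved under pics/ and viewed, at most 10 in all, crops included, and the job is handed in when it is done.

```bash
mkdir -p pics; python3 - <<'E'
from cell import bot
import cv2, numpy as np
for c in ("scene","top"):
    im=bot.camera(c); cv2.imwrite(f"pics/{c}0.png",im[:,:,::-1])
    k=bot.calibration(c); print(c,np.round(k["mtx"],1).tolist(),np.round(k["extrinsics"],4).tolist())
    for t in "spinner rotor sensor tube_rack reagent_bottle wash_bottle beaker powder_jar tip_box petri_dish".split():
        print(t,[(np.round(d["bbox"]).astype(int).tolist(),round(d["confidence"],2)) for d in bot.search_frame(c,t)])
print(np.round(bot.calibration("wrist")["hand_eye"],4).tolist(),np.round(bot.calibration("wrist")["mtx"],1).tolist(),bot.read_tool_rot(),bot.read_clock(), bot.read_position())
E
```

```text
scene [[595.2, 0.0, 315.3], [0.0, 595.2, 237.8], [0.0, 0.0, 1.0]] [[-0.8903, 0.4554, -0.0001, 0.4873], [0.3942, 0.7706, -0.5007, -0.1991], [-0.2279, -0.4458, -0.8656, 1.699], [0.0, 0.0, 0.0, 1.0]]
spinner [([329, 274, 101, 90], 0.86), ([284, 116, 23, 31], 0.65)]
rotor [([286, 116, 23, 33], 0.89), ([324, 103, 20, 30], 0.87), ([296, 82, 24, 30], 0.77)]
sensor [([245, 179, 28, 27], 0.85), ([246, 132, 14, 32], 0.84), ([352, 243, 30, 30], 0.64), ([262, 304, 29, 47], 0.58)]
tube_rack [([279, 193, 72, 67], 0.84)]
reagent_bottle [([239, 241, 27, 47], 0.86)]
wash_bottle [([263, 306, 27, 44], 0.88), ([276, 194, 77, 66], 0.23)]
beaker [([371, 372, 31, 38], 0.56)]
powder_jar [([198, 163, 29, 33], 0.74), ([289, 118, 22, 29], 0.61)]
tip_box [([328, 150, 54, 45], 0.85)]
petri_dish [([299, 174, 25, 22], 0.57)]
top [[439.9, 0.0, 319.3], [0.0, 439.9, 235.9], [0.0, 0.0, 1.0]] [[0.0049, -0.9999, 0.0118, -0.0127], [-0.9907, -0.0065, -0.1361, 0.5248], [0.1362, -0.011, -0.9906, 1.062], [0.0, 0.0, 0.0, 1.0]]
spinner [([174, 198, 68, 87], 0.56)]
rotor [([480, 293, 33, 30], 0.9), ([437, 261, 29, 27], 0.81), ([435, 308, 33, 31], 0.8)]
sensor [([433, 211, 41, 23], 0.98), ([262, 247, 25, 37], 0.7), ([374, 182, 30, 38], 0.63)]
tube_rack [([314, 192, 28, 82], 0.62), ([225, 121, 27, 42], 0.29)]
reagent_bottle []
wash_bottle [([223, 124, 35, 40], 0.84), ([415, 143, 31, 33], 0.42)]
beaker [([120, 185, 41, 33], 0.78), ([437, 262, 30, 26], 0.68)]
powder_jar [([413, 142, 32, 35], 0.95)]
tip_box [([354, 279, 42, 52], 0.65), ([374, 184, 29, 38], 0.51)]
petri_dish [([367, 248, 28, 22], 0.66)]
[[-0.0004, -0.9462, -0.3235, 0.0835], [1.0, -0.0006, 0.0007, -0.0003], [-0.0009, -0.3235, 0.9462, -0.1443], [0.0, 0.0, 0.0, 1.0]] [[356.3, 0.0, 319.5], [0.0, 356.3, 235.7], [0.0, 0.0, 1.0]] [-8.78791541e-06  2.20559127e-01  9.75373606e-01 -4.69578058e-06] 1.1 [0.23664935 0.49650799 0.23127594]
```

```bash
python3 - <<'E'
import cv2
a=cv2.imread("pics/scene0.png")[70:430,180:460]; b=cv2.imread("pics/top0.png")[100:360,100:540]
cv2.imwrite("pics/scene0c.png",cv2.resize(a,None,fx=1.66,fy=1.66,interpolation=2)); cv2.imwrite("pics/top0c.png",cv2.resize(b,None,fx=1.8,fy=1.8,interpolation=2))
E
```

```text
(no output)
```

View pics/top0c.png

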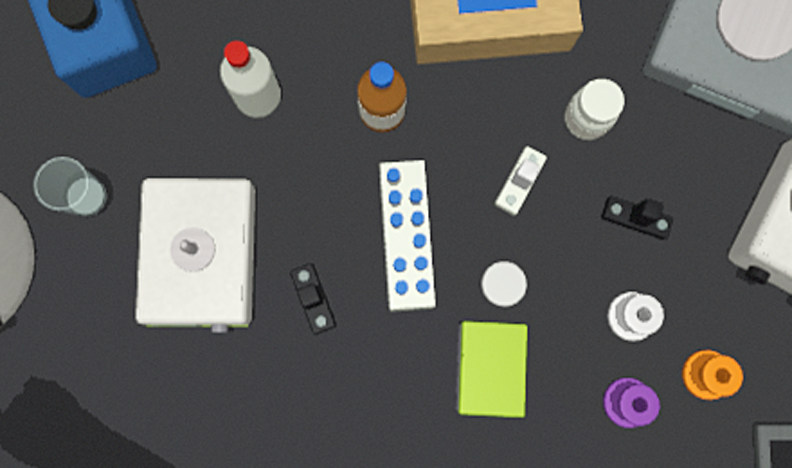

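View pics/scene0c.png

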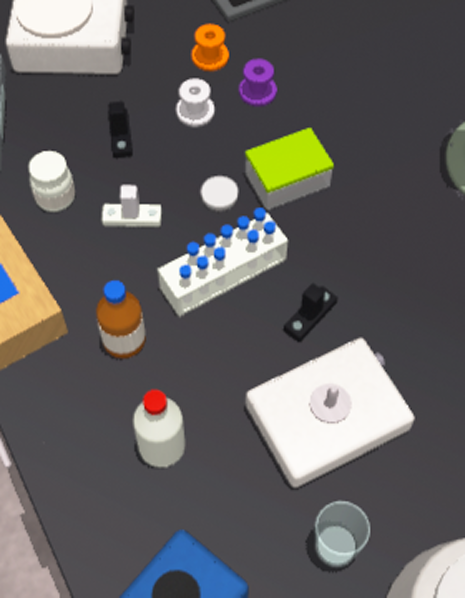

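The top view shows the white rotor at about full-frame (457,274), next to the orange and purple copies. The white sensor is at (389,200), with two black look-alikes near it, and the spindle tip is at (203,236). In the scene view the rotor is at (297,125), the sensor handle at (257,184) and the spindle tip at (381,304).

```bash
cat > h.py <<'E'
from cell import bot
import cv2, numpy as np
from scipy.spatial.transform import Rotation as R
def cam(name):
    """K, world->camera 4x4 (wrist: at the present pose)"""
    c=bot.calibration(name)
    if name!="wrist": return c["mtx"],c["extrinsics"]
    q=np.array(bot.read_tool_rot()); T=np.eye(4)
    T[:3,:3]=R.from_quat(q[[1,2,3,0]]).as_matrix(); T[:3,3]=bot.read_position()
    return c["mtx"],np.linalg.inv(T@c["hand_eye"])
def tri(obs):
    """obs: list of (K,E,(u,v)) -> world point, ray gap"""
    A=[];b=[]
    for K,E,uv in obs:
        d=E[:3,:3].T@np.linalg.solve(K,[*uv,1]); d/=np.linalg.norm(d); o=-E[:3,:3].T@E[:3,3]
        P=np.eye(3)-np.outer(d,d); A.append(P); b.append(P@o)
    A=np.vstack(A); b=np.hstack(b); x=np.linalg.lstsq(A,b,rcond=None)[0]
    return x,np.abs(A@x-b).max()
def atz(K,E,uv,z):
    d=E[:3,:3].T@np.linalg.solve(K,[*uv,1]); o=-E[:3,:3].T@E[:3,3]
    return o+d*(z-o[2])/d[2]
def proj(K,E,p):
    c=E[:3,:3]@np.asarray(p)+E[:3,3]; u=K@c; return u[:2]/u[2]
def quat(yaw):
    """tool down; closing line (tool y) along world angle yaw; tool x = (sin,-cos)"""
    y=np.array([np.cos(yaw),np.sin(yaw),0]); z=np.array([0,0,-1.]); x=np.cross(y,z)
    q=R.from_matrix(np.c_[x,y,z]).as_quat(); return q[[3,0,1,2]]
E
python3 - <<'E'
from h import *
t=cam("top"); s=cam("scene")
f=lambda p:(p[0]/1.8+100,p[1]/1.8+100); g=lambda p:(p[0]/1.66+180,p[1]/1.66+70)
for n,a,b in [("rotor_top",(644,314),(195,91)),("handle_top",(527,168),(128,190)),("tip",(183,244),(333,389))]:
    x,e=tri([(*t,f(a)),(*s,g(b))]); print(n,x.round(4),round(e,4))
print("housing",[atz(*t,f(p),.055).round(3).tolist() for p in [(143,179),(254,180),(249,325),(136,322)]])
print("sensor bar ends",[atz(*t,f(p),.018).round(3).tolist() for p in [(536,154),(506,206)]])
h=dict(tube_rack=((403,234),.1),reag=((382,75),.16),wash=((237,55),.17),wash_base=((262,100),0),beaker=((62,184),.09),jar=((600,100),.085),tip=((493,369),.064),petri=((504,284),.015),purple=((640,404),.058),orange=((722,377),.058),blk=((313,297),.018),blk2=((638,216),.018))
for n,(p,z) in h.items(): print(n,atz(*t,f(p),z).round(3))
E
```

```text
rotor_top [ 0.429  -0.3458  0.0559] 0.0007
handle_top [ 0.6234 -0.1867  0.086 ] 0.0003
tip [0.5139 0.2644 0.1082] 0.0001
housing [[0.611, 0.337, 0.055], [0.611, 0.184, 0.055], [0.412, 0.185, 0.055], [0.415, 0.336, 0.055]]
sensor bar ends [[0.66, -0.212, 0.018], [0.584, -0.168, 0.018]]
tube_rack [ 0.53 -0.02  0.1 ]
reag [0.724 0.009 0.16 ]
wash [0.745 0.191 0.17 ]
wash_base [0.743 0.186 0.   ]
beaker [0.596 0.432 0.09 ]
jar [ 0.719 -0.288  0.085]
tip [ 0.356 -0.14   0.064]
petri [ 0.473 -0.164  0.015]
purple [ 0.311 -0.336  0.058]
orange [ 0.346 -0.447  0.058]
blk [0.453 0.104 0.018]
blk2 [ 0.571 -0.356  0.018]
```

```bash
cat >> h.py <<'E'
import pickle
def look(tag,p):
    K,E=cam("wrist"); im=bot.camera("wrist")[:,:,::-1]; cv2.imwrite(f"pics/{tag}.png",im)
    pickle.dump((K,E),open(f"pics/{tag}.pkl","wb"))
    return np.round(proj(K,E,p),1)
def load(tag): return pickle.load(open(f"pics/{tag}.pkl","rb"))
E
python3 - <<'E'
from h import *
q=quat(np.pi/2); print(q)
for tag,p,z in [("spin",(.5139,.2644,.106),.28),("sens",(.6234,-.1867,.078),.25),("rot",(.429,-.3458,.058),.23)]:
    for i,dy in enumerate((.05,-.05)):
        a=np.array([p[0],p[1]+dy,z])
        if i==0: bot.move_pose(a,q)
        else: bot.move_linear(a,.2)
        bot.wait(.3)
        print(tag,i,look(f"{tag}{i}",p),bot.read_position().round(4),bot.read_clock(), bot.search_frame("wrist",tag=="spin" and "spinner" or tag=="sens" and "sensor" or "rotor")[:3])
t=[[cv2.imread(f"pics/{n}{i}.png") for n in ("spin","sens","rot")] for i in (0,1)]
P=dict(spin=(.5139,.2644,.106),sens=(.6234,-.1867,.078),rot=(.429,-.3458,.058))
rows=[]
for i in (0,1):
    r=[]
    for n in P:
        u,v=proj(*load(f"{n}{i}"),P[n]).astype(int); im=cv2.imread(f"pics/{n}{i}.png")
        u0=min(max(u-130,0),380); v0=min(max(v-150,0),180); print(n,i,u0,v0); r.append(im[v0:v0+300,u0:u0+260])
    rows.append(np.hstack(r))
cv2.imwrite("pics/mont.png",np.vstack(rows))
E
```

```text
[0.000000e+00 3.061617e-17 1.000000e+00 0.000000e+00]
spin 0 [264.5 210.2] [0.5134 0.315  0.28  ] 2.7167 [{'bbox': [193.8, 83.4, 154.5, 195.9], 'confidence': 0.57}]
spin 1 [372.8 209.8] [0.5138 0.2151 0.2799] 3.7667 [{'bbox': [292.4, 85.4, 153.4, 193.0], 'confidence': 0.76}]
sens 0 [263.9 209.9] [ 0.6235 -0.1359  0.2502] 5.55 [{'bbox': [50.8, 111.0, 109.7, 60.3], 'confidence': 0.79}, {'bbox': [238.8, 149.4, 59.9, 86.2], 'confidence': 0.67}, {'bbox': [549.5, 0.0, 89.4, 73.2], 'confidence': 0.67}]
sens 1 [372.8 209.9] [ 0.6236 -0.2358  0.2502] 6.6 [{'bbox': [152.0, 109.4, 102.6, 64.3], 'confidence': 0.88}, {'bbox': [326.7, 149.5, 70.7, 86.6], 'confidence': 0.78}]
rot 0 [264.7 209.2] [ 0.4297 -0.2956  0.2298] 7.8333 [{'bbox': [232.8, 161.9, 72.4, 71.5], 'confidence': 0.94}, {'bbox': [239.4, 23.8, 73.4, 84.6], 'confidence': 0.86}, {'bbox': [103.2, 78.7, 95.8, 72.2], 'confidence': 0.67}]
rot 1 [373.2 209.8] [ 0.4292 -0.3951  0.2303] 8.8833 [{'bbox': [330.4, 162.8, 72.8, 71.8], 'confidence': 0.9}, {'bbox': [347.7, 26.7, 83.2, 84.0], 'confidence': 0.9}, {'bbox': [222.9, 78.6, 76.9, 73.2], 'confidence': 0.77}]
spin 0 134 60
sens 0 133 59
rot 0 134 59
spin 1 242 59
sens 1 242 59
rot 1 243 59
```

View pics/mont.png

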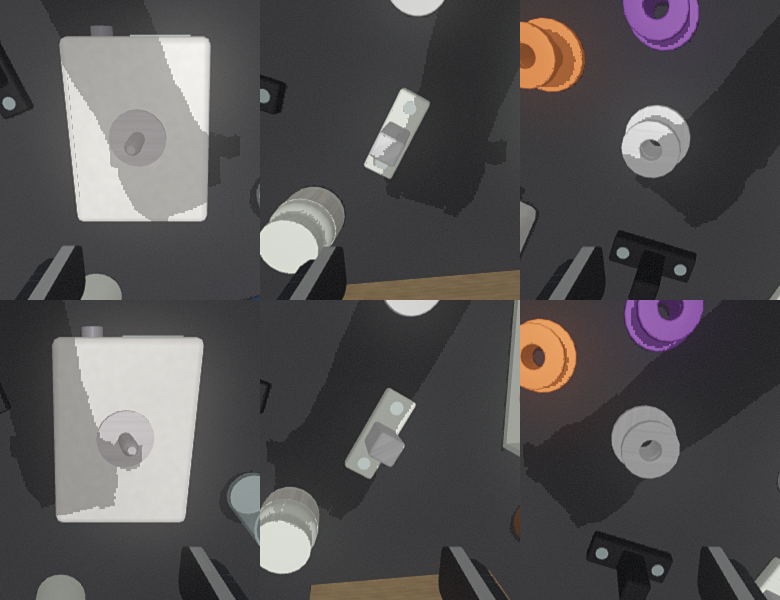

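The montage shows the plain aluminium rotor in the right column, the white sensor with a grey handle in the middle and the spindle at left. I'll zoom in to pick exact pixels.

```bash
python3 - <<'E'
from h import *
P=dict(spin=(.5139,.2644,.09),sens=(.6234,-.1867,.05),rot=(.429,-.3458,.045))
rows=[]
for i in (0,1):
    r=[]
    for n in P:
        u,v=proj(*load(f"{n}{i}"),P[n]).astype(int); im=cv2.imread(f"pics/{n}{i}.png")
        c=cv2.resize(im[v-48:v+48,u-44:u+44],None,fx=3,fy=3,interpolation=cv2.INTER_CUBIC)
        c=cv2.convertScaleAbs(c,alpha=1.2)
        for k in range(30,288,30): cv2.line(c,(0,k),(6,k),(0,255,0)); cv2.line(c,(k,0),(k,6),(0,255,0))
        print(n,i,u-44,v-48); r.append(c)
    rows.append(np.hstack(r))
cv2.imwrite("pics/zoom.png",np.vstack(rows))
E
```

```text
spin 0 222 157
sens 0 224 154
rot 0 222 157
spin 1 326 157
sens 1 324 154
rot 1 327 158
```

View pics/zoom.png

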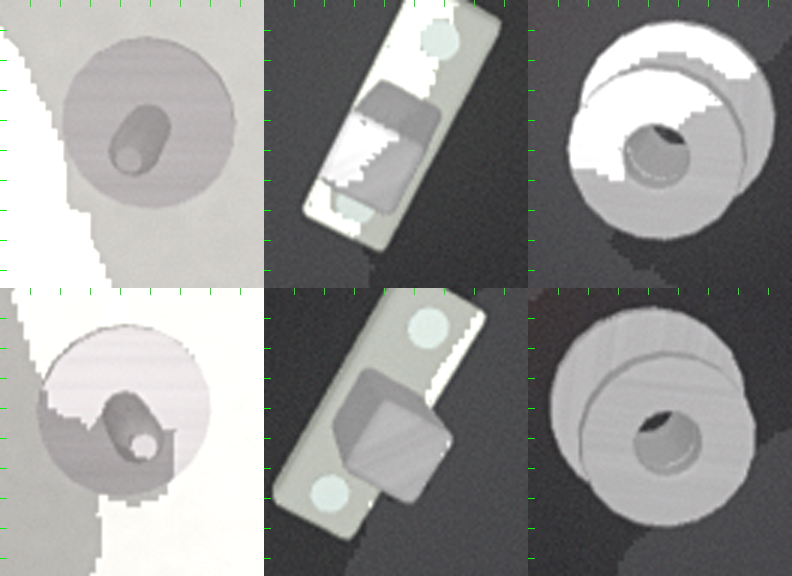

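The zooms show the rotor rim, the spindle tip and seating disc, and the sensor's handle and bar clearly. Next I triangulate them.

```bash
python3 - <<'E'
from h import *
O=dict(spin=((222,157),(326,157)),sens=((224,154),(324,154)),rot=((222,157),(327,158)))
px=lambda n,i,p:np.array(p)/3+O[n][i]-1/3
for name,n,a,b in [("rot_top","rot",(129.5,153.5),(139,151)),("tip","spin",(128,160),(144,158)),("seat","spin",(149,123),(123.5,121.5)),("handle","sens",(110,162.3),(135.8,162.3))]:
    x,e=tri([(*load(n+"0"),px(n,0,a)),(*load(n+"1"),px(n,1,b))]); print(name,x.round(4),e.round(4))
ang=lambda a,b:np.degrees(np.arctan2(*(b-a)[[1,0]]))
E0,E1=load("sens0"),load("sens1")
for i,L,z in [(0,[(119,250),(236,25)],.018),(1,[(86,252),(223,25)],.018),(0,[(127,213),(163,141)],.078),(0,[(58,182),(92,113)],.078),(1,[(147,214),(189,150)],.078),(1,[(83,173),(124,112)],.078)]:
    a,b=[atz(*(E0,E1)[i],px("sens",i,p),z) for p in L]; print("sens yaw",ang(a,b).round(1),np.linalg.norm(a-b).round(3))
a,b=[atz(*load("spin1"),p,.055) for p in [(242+55,59+337-300+20),(242+57,59+515-300-20)]]; print("left edge",a.round(3),b.round(3))
# joint solutions
q=quat(np.pi/2); print([None if (j:=bot.solve_ik(p,quat(y))) is None else j.round(2).tolist() for p,y in [((.429,-.346,.028),np.pi/2),((.514,.264,.1),np.pi/2)]+[((.6234,-.1867,.05),np.radians(d)) for d in (60,150,-30,-120)]+[((.514,.264,.2),np.radians(d)) for d in (90,0,180,-90)]])
E
```

```text
rot_top [ 0.4279 -0.3458  0.0565] 0.0002
tip [0.5128 0.2647 0.1088] 0.0001
seat [0.5127 0.2647 0.059 ] 0.0001
handle [ 0.6218 -0.1902  0.0765] 0.0
sens yaw 151.6 0.094
sens yaw 151.7 0.095
sens yaw 152.3 0.026
sens yaw 151.5 0.024
sens yaw 150.0 0.023
sens yaw 148.2 0.022
left edge [0.432 0.193 0.055] [0.578 0.193 0.055]
[[-0.81, 0.55, -0.44, 0.59, 0.0, -0.81], [0.35, 0.49, -0.3, 0.78, 0.0, 0.35], [-0.4, 0.67, -0.13, 0.78, 0.0, 0.12], [-0.4, 0.67, -0.13, 0.78, 0.0, -1.45], [-0.4, 0.67, -0.13, 0.78, 0.0, 1.69], [-0.4, 0.67, -0.13, 0.78, 0.0, -3.02], [0.35, 0.4, -0.17, 1.0, 0.0, 0.35], [0.35, 0.4, -0.17, 1.0, 0.0, 1.92], [0.35, 0.4, -0.17, 1.0, 0.0, -1.22], [0.35, 0.4, -0.17, 1.0, 0.0, -2.79]]
```

```bash
python3 - <<'E'
from h import *
r=np.array([.4279,-.3458]); s=np.array([.5128,.2647]); q=quat(np.pi/2)
bot.move_pose([*r,.13],q)
bot.move_linear([*r,.028],.1)
bot.set_gripper(0.3,40); bot.wait(.2)
print("w",bot.read_gripper_width()*85,bot.read_finger_force())
bot.move_linear([*r,.22],.2); print(bot.read_gripper_width()*85,bot.read_ft_force(),bot.read_position())
print(look("held",(*r,.25)))
bot.move_linear([*s,.22],.25)
bot.move_linear([*s,.155],.1); bot.wait(.3)
print(look("over",(*s,.11)), bot.read_position(), bot.read_clock())
E
python3 - <<'E'
import cv2,numpy as np
cv2.imwrite("pics/ho.png",np.hstack([cv2.imread(f"pics/{n}.png")[60:,120:520] for n in("held","over")]))
E
```

```text
w 52.241738815238236 41.20887519791722
52.194333729800434 [-0.26837358  0.83794205 -3.48230918] [ 0.42721912 -0.34510817  0.2186524 ]
[318.2 350.1]
[319.5 265.4] [0.51303255 0.26480943 0.15543215] 16.1667
```

View pics/ho.png

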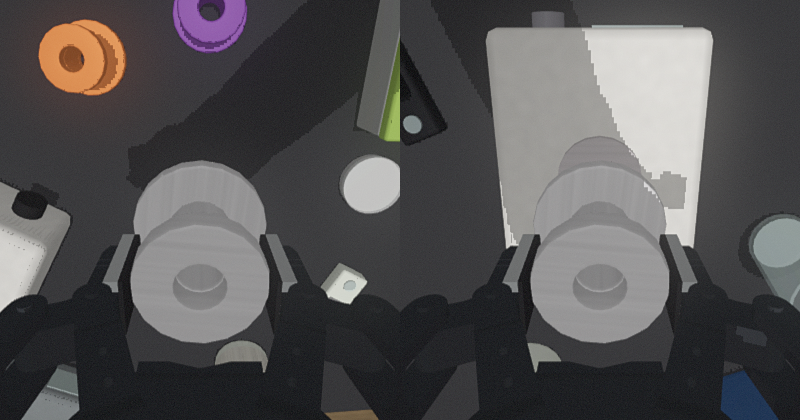

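The rotor is held upright between the pads, with its top centre at about (320,344) in "over". The spinner edges are square to the image. I'll correct for the in-hand offset and insert.

```bash
python3 - <<'E'
from h import *
s=np.array([.5128,.2647])
c=atz(*load("over"),(320.5,344),.1855); p=bot.read_position(); off=(c-p)[:2]; print("in-hand off",off.round(4))
if abs(off[0])>.006: off[:]=0
t=s-off*[1,0]
bot.move_linear([*t,.14],.1)
hit=bot.move_linear([*t,.0885],.04,until_force=10)
p=bot.read_position(); print(hit,p,bot.read_ft_force(),bot.read_clock())
E
```

```text
in-hand off [-0.001   0.0002]
False [0.51376477 0.26465013 0.08904674] [-3.73700203 -1.36970617  4.14564401] 17.9
```

```bash
python3 - <<'E'
from h import *
p=bot.read_position()
hit=bot.move_linear([.5138,.2647,.084],.02,until_force=8)
p=bot.read_position(); print(hit,p,bot.read_ft_force())
bot.set_gripper(1.0); bot.wait(.3)
print(bot.read_gripper_width(),bot.read_finger_force(),bot.read_position())
p=bot.read_position(); bot.move_linear([p[0],p[1],.2],.15)
bot.move_linear([p[0],p[1]-.05,.28],.2); bot.wait(.3)
a=look("seat1",(.5128,.2647,.118)); im=cv2.imread("pics/seat1.png"); u,v=a.astype(int); print(a,bot.read_clock())
cv2.imwrite("pics/seat1c.png",cv2.resize(im[v-90:v+110,u-100:u+100],None,fx=3,fy=3)); print(u-100,v-90)
E
```

```text
True [0.51354513 0.2645817  0.08890667] [-1.76802585 -0.89334647  6.1067667 ]
1.0016776340474653 0.0 [0.51194978 0.26394118 0.087567  ]
[376.7 215.8] 20.7167
276 125
```

View pics/seat1c.png

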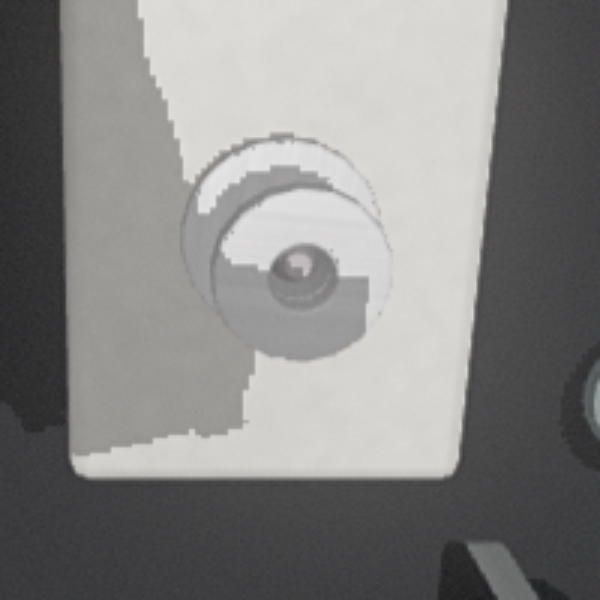

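The rotor is seated. Its top centre is at (376.5,216), against a predicted (376.7,215.8), and the spindle shows inside the bore. Now the sensor.

```bash
python3 - <<'E'
from h import *
print("rotor axis",atz(*load("seat1"),(376.5,216),.118).round(4))
h=np.array([.6218,-.1902]); q=quat(np.radians(61.5))
bot.move_pose([*h,.16],q)
bot.move_linear([*h,.038],.12); bot.wait(.2)
bot.set_gripper(0.0,60); bot.wait(.3)
zg=bot.read_position(); print("grasp",zg,bot.read_gripper_width()*85,bot.read_finger_force())
bot.move_linear([*h,.24],.15); bot.wait(.3)
print(bot.read_position(),bot.read_gripper_width()*85,bot.read_finger_force(),bot.read_clock())
s=[.5128,.2647]
bot.move_linear([*s,.24],.2,rotation=quat(np.pi/2)); bot.wait(.4)
print(bot.read_position(),look("carry",(*s,.2)),bot.read_clock())
E
```

```text
rotor axis [0.513  0.2645 0.118 ]
grasp [ 0.62182652 -0.19033696  0.03811002] 25.249049962329654 59.4279009103775
[ 0.62164763 -0.19013065  0.23955221] 25.091232607405814 59.007659554481506 26.3583
[0.51285501 0.26462128 0.24001079] [319.8 269.8] 29.3
```

View pics/carry.png

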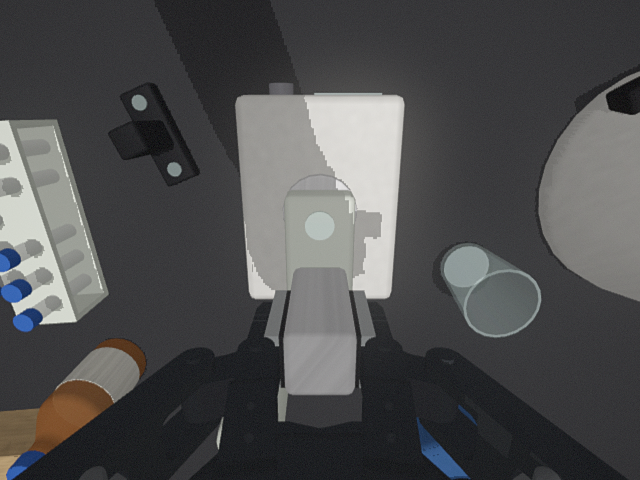

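The sensor is held upright with its bar parallel to the housing's long sides; the handle top spans roughly rows 308–394 at column 320. I'll check its in-hand offset and descend.

```bash
python3 - <<'E'
from h import *
c=atz(*load("carry"),(320,351),.28); print("handle",c.round(4))
bot.move_linear([.5130,.2646,.19],.1); bot.move_linear([.5130,.2646,.1675],.03); bot.wait(1)
print(bot.read_position(),bot.read_tool_rot().round(4),bot.read_finger_force(),bot.read_ft_force(),bot.read_clock(),bot.read_joint_vel().round(4))
k=cam("scene"); im=bot.camera("scene")[:,:,::-1]; u,v=proj(*k,(.513,.2645,.12)).astype(int)
cv2.imwrite("pics/fin.png",cv2.resize(im[v-75:v+75,u-100:u+100],None,fx=4,fy=4,interpolation=2))
E
```

```text
handle [0.5074 0.2646 0.28  ]
[0.51297222 0.26458078 0.1674807 ] [-0.  0.  1.  0.] 58.96964371204376 [ 0.00919129  0.23891754 -2.97767105] 31.85 [ 0.0016  0.0002  0.0007 -0.0012 -0.0015 -0.0019]
```

View pics/fin.png

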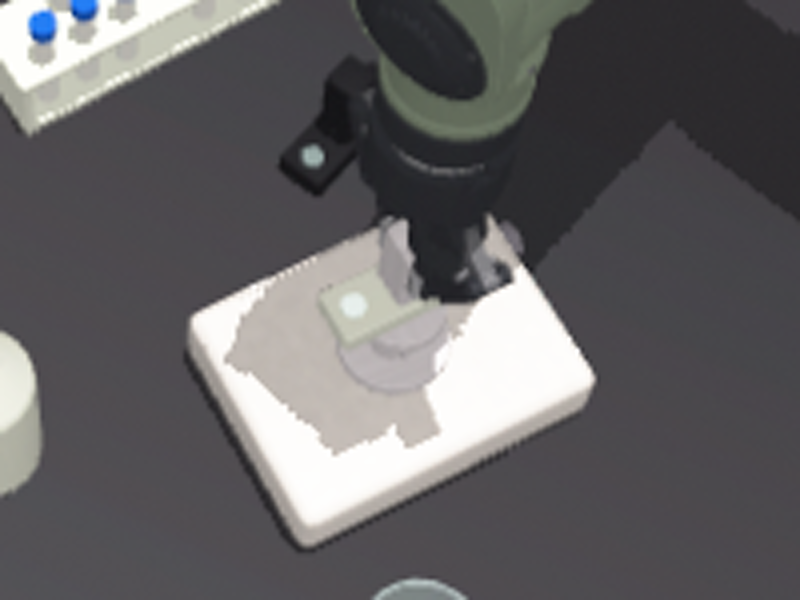

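The scene view shows the sensor hovering over the rotor with its bar along the housing. The handle centre may be about 5 mm off, so I'll check it against the bar end (row 192) and the handle's far edge (row 394).

```bash
python3 - <<'E'
from h import *
k=load("carry")
print("bar end -> centre x",atz(*k,(320,192),.22)[0]+.048,"handle far edge -> centre x",atz(*k,(320,394),.28)[0]-.013)
for o in (0,-.005): print(o,[proj(*k,(.51285+o+d,.2646,z)).round(0).tolist() for d,z in ((-.048,.22),(-.013,.22),(-.013,.28),(.013,.28))])
E
```

```text
bar end -> centre x 0.5119506731576697 handle far edge -> centre x 0.5130900738538128
0 [[320.0, 194.0], [320.0, 263.0], [320.0, 332.0], [320.0, 393.0]]
-0.005 [[320.0, 183.0], [320.0, 253.0], [320.0, 320.0], [320.0, 382.0]]
```

The sensor is centred to within about 1 mm, so I'm handing in.

```bash
python3 -c "
from cell import bot
print(bot.close_job(), bot.read_clock())"
```

```text
the job is handed in; nothing more can be done
the job is handed in; nothing more can be done
```

The rotor is seated on the spindle and released, and the sensor is held still about 11 mm above its top, bar parallel to the housing's long sides; I handed the job in, but no verdict came back.

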